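# Gap gauge off its keyhole stud and onto the sizing groove

### The job

Take the blue-handled gap gauge off its headed stud without forcing it: lift it until the round part of its keyhole comes in front of the stud's head, then draw it off. Feel along the roughed spindle in the cradle for the sizing groove, lower the gauge by hand gently over the groove until it is fully home, and leave it hanging there upright on its own so that the fit can be judged. Leave the yellow-handled gauge on its stud and do not disturb the other things on the bench.

Things in the scene. Friction and masses are not known exactly. Their poses are not given: they have to be found in the camera images.
- blue_gauge: fork-shaped gap gauge of 10 mm plywood with a blue handle, 80 mm wide, 197 mm tall, 0.14 kg, hanging by its keyhole, mouth down. x: the plate's normal; y: across; z: up. Origin: centre of the mouth's round seat, which lies on the groove's axis when the gauge is home. It looks the same from front and back
- blue_gauge_tips (a point): midway between the blue gauge's two leg tips, 85 mm below its origin. Its legs are lined with steel and stand 32.4 mm apart; over their last 12 mm the mouth flares to 38.4 mm; its round roof is 16.2 mm above the gauge's origin. Axes as the gauge
- blue_gauge_keyhole (a point): centre of the round part of the blue gauge's keyhole, 37 mm above its origin: a 24 mm hole through the plate, joined above to a 13 mm wide slot whose rounded roof is 30.5 mm above this point. The stud's axis is now 25 mm above this point, under that roof. Axes as the gauge
- blue_gauge_grip (a point): grip point in the blue handle, 97 mm above the blue gauge's origin, axes as the gauge. The handle is a block 20 mm thick along x, 30 mm wide along y, from 25 mm below to 15 mm above this point; while the gauge hangs it stands above the stand's back board
- yellow_gauge: a second gap gauge, same outline and axes but with a yellow handle and a mouth of only 24.4 mm; it hangs on the other stud and must stay there
- stand: gauge stand, fixed: dark wooden foot 130 x 260 x 18 mm and a green back board 240 mm wide, 18 mm thick, its front face 20 mm behind the origin, its top edge 193 mm above the bench. Origin: on the bench, midway under the plates of the hanging gauges. x points away from the studs' heads (gauges are drawn off towards -x); z up
- stud_left (a point): stud on the +y side of the stand, 65 mm from its middle; either gauge may hang on it. This point: centre of its neck, 185 mm above the bench. The stud points along the stand's -x: collar of 20 mm diameter at the board, free neck of 10 mm diameter and 14 mm length, then a head of 19 mm diameter, 6.5 mm thick. Axes as the stand
- stud_right (a point): stud on the -y side of the stand, 65 mm from its middle, otherwise like the left one
- cradle: V-cradle, fixed: wooden base 120 x 300 x 15 mm and two V-rests, 100 mm either side of its middle, 24 mm thick, 96 mm wide, 118 mm high, with a steel strap over each (top at 139 mm). A light wooden spindle is strapped in it immovably, along the cradle's y. Origin: centre of the base's underside; z up
- axis_mid (a point): point on the spindle's axis at the cradle's middle, 115 mm above the bench; y runs along the spindle, z up. Between the rests the spindle is 44 mm in diameter but for one sizing groove, 30 mm in diameter, 16 mm wide, square-shouldered. The groove's middle lies up to 25 mm either way along y from this point; where is not measured: it must be seen or felt
- digital_caliper: digital caliper lying flat on the bench, 73 x 248 x 12 mm, bystander
- sanding_pad: red sanding pad, 50 x 75 x 18 mm, bystander
- walnut_offcut: dark wood offcut, 32 x 100 x 32 mm, bystander
Mind the look-alikes: they are no part of the job. Leave any purple look-alike of the blue_gauge alone.

How it is judged:
By the outcome, as a careful person would: the job done as asked, in the order asked, and still so for the second after the job is handed in, with the robot touching nothing.
It also fails if it takes over 67 s, if anything falls off the work surface, if the arm or the gripper's body presses on something with over 40 N, if the wrist force passes 120 N, or if a joint passes its speed limit or range.

### The arm

A 6-joint arm with a two-finger parallel gripper is mounted at the origin on a cart in front of the work surface, level with it; the furniture and walls round the work are solid. World frame = base frame: x ahead of the robot, y to its left, z up, the work surface at z = 0. Lengths are in m, angles in degrees, forces in N, time in s.
With the tool pointing down it reaches from about 0.3 to 0.75 m from the base axis. Payload 8.5 kg.
Tool frame: the origin (TCP) lies on the centre line of the jaws, within the pads' length; the fingertips stand 14 mm ahead of it and the grasp point (between the pads) lies 5 mm behind it; z points along the fingers, x is the direction in which the jaws open and shut, and the axes are right-handed (so a half turn about z gives the same grasp; the last joint's range is limited). The gripper opens to 85 mm and grips with 20 to 120 N. Pads are 22 mm wide; open, the fingers measure 114 mm over their backs; the gripper's body (76 mm by 85 mm) begins 54 mm behind the grasp point. The pads swing forward as they close: fully open they stand 13 mm farther back than shut.
Start: joints at [-12.336, 21.807, 74.336, -0, 83.858, -12.336], TCP at [0.55, 0, 0.245] pointing down, gripper open.
Joint ranges: [-178.18, 178.18], [-50.72, 133.34], [12.68, 142.11], [-81.47, 261.47], [9.98, 163.14], [-165.26, 165.26]. Speed limits (degrees/s): [136.94, 136.94, 180, 180, 180, 180].

### API

Orientations are given as a 3x3 rotation matrix whose columns are the frame's x, y, z axes.
In Python, from rig import * gives the robot as it stands.
- The arm moves only by the shell command python3 -m crank 'ROWS' [FORCE]. ROWS is JSON, one flat list of numbers, 7 for each row, row after row: the turn, a rotation vector about the world's x, y, z in rad, then the shift along the world's x, y, z in m, then the opening in per cent of the stroke, from 0 (shut) to 100 (fully open). A call has 1 to 20 rows; each row shifts and turns the commanded pose from where the row before left it; what a row does not reach is not made up. A row lasts 1/10 s, in which the tool goes at most 50 mm and 8.59 degrees, less where a joint would pass 70% of its speed; a pose out of reach is approached as far as the arm can. A call is refused whole if a number of a shift passes 0.05 or a number of a turn 0.15, either way. A call with a gripper value outside its range is refused whole. The fingers move at their own pace and stop on an object; FORCE is the grip in N (left out, the last holds). Time passes only in rows, so rows that do not move let the fingers close. It gives the time, the measured TCP pose, the force and the opening at its end, in the units of the state.
- observe(): the state, without advancing time (a new reading comes with each control period).
- get_image(name): name is "scene" or "side" or "wrist"; returns a dict with "frame" (420x560x3 uint8, red, green, blue), "fov_y" (degrees; the focal length in pixels is half the picture's height over the tangent of half this angle, whatever the lens; pixels are square), "cx", "cy" (the principal point, pixels), "k1" (the pictures are not rectified: a ray, as slopes to the right and down, at radius r is drawn at 1 + k1 r^2 times it, then the intrinsics apply), "world_to_cam" (4x4, takes a point from world to camera coordinates). Camera axes: x right, y up, looking along -z (the intrinsics and any distortion apply to the point x, -y, -z); pixel columns grow to the right and rows downward; lengths in m; the calibration is good to about 2 mm. A picture is of the moment at which its call begins. There is no depth.
- close_job(): hands the job in, once; it reports no verdict.
The state is a dict: "time_s": time; "q": joint angles; "qvel": joint speeds; "joint_efforts": joint torques, N m; "position": TCP position; "tool_rot": TCP orientation; "ft_force": force on the tool from outside, world axes, zero at the start; "wrist_torque": the same for the moment, N m; "grip_width": finger opening in m.
Only numpy, scipy, OpenCV 4.12 (cv2) and the standard library are available. Lean on these libraries where they do the work, as an engineer would, in place of code of your own. Each camera call takes 0.05 s, during which the arm holds its last target. There are 200 camera calls.

## Working session

There is one attempt and no reset: what is moved stays moved. The work goes in short steps, Python scripts to look and compute and a shell command to move; the robot and the scene stay as the last step left them, time stands still between calls to the robot, and variables do not carry over. Pictures are saved under pics/ and viewed, about 8 in all and at most 12, crops included, and the job is handed in when it is done.

```bash
ls; mkdir -p pics
python3 - <<'E'
from rig import *
import cv2,pickle
s=observe();print({k:np.round(v,3).tolist() if not isinstance(v,float) else v for k,v in s.items()} if 'np' in globals() else s)
d={}
for n in("scene","side"):
    g=get_image(n);d[n]=g;cv2.imwrite(f"pics/{n}0.png",g["frame"][:,:,::-1])
    print(n,g["fov_y"],g["cx"],g["cy"],g["k1"],g["world_to_cam"])
pickle.dump(d,open("v0.pkl","wb"))
E
```

```text
pics
{'time_s': 0.0, 'q': array([-1.23353980e+01,  2.18398184e+01,  7.43844948e+01,  3.69800780e-04,
        8.38572466e+01, -1.23352580e+01]), 'qvel': array([ 0.01926726,  0.01464619, -0.05030354, -0.01141687,  0.04155952,
        0.08093792]), 'joint_efforts': array([-1.00240642e-03, -4.48466885e+01, -2.31285810e+01, -2.87182611e-04,
        4.73836102e-03,  1.77242771e-05]), 'position': array([5.49730650e-01, 6.18461763e-05, 2.44724265e-01]), 'tool_rot': array([[ 9.99999035e-01, -3.35443114e-06, -1.38925429e-03],
       [-2.92324473e-06, -9.99999952e-01,  3.10374476e-04],
       [-1.38925527e-03, -3.10370115e-04, -9.99998987e-01]]), 'ft_force': array([ 0.24840266, -0.65457203,  0.46557972]), 'wrist_torque': array([-0.0077426 ,  0.0170482 , -0.02294014]), 'grip_width': 0.08526789383944693}
scene 50.214478388999794 283.5106366516699 208.03671861331114 -0.0012261599010854052 [[ 0.81823518 -0.57486389 -0.00476375 -0.44285564]
 [ 0.38549442  0.54251026  0.74637569 -0.30540574]
 [-0.42648005 -0.61254725  0.66550781 -1.26239495]
 [ 0.          0.          0.          1.        ]]
side 55.991567975166305 281.3741548968774 219.14717377599027 -0.06815634178987671 [[-0.99977256 -0.02112151 -0.00295275  0.51052321]
 [ 0.00673948 -0.44425115  0.89587694 -0.16060907]
 [-0.02023404  0.89565328  0.44429246 -1.12183561]
 [ 0.          0.          0.          1.        ]]
```

View pics/scene0.png

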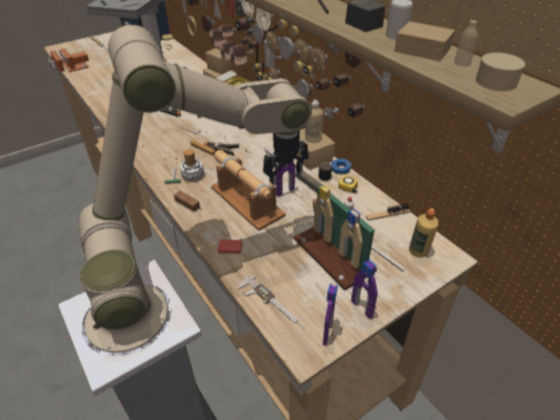

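View pics/side0.png

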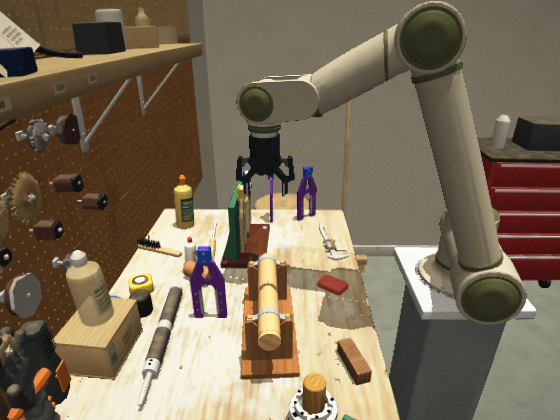

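```bash
cat > h.py <<'E'
import numpy as np,cv2,pickle
def K(g):
    f=g["frame"].shape[0]/2/np.tan(np.radians(g["fov_y"])/2);return f
def proj(g,P):
    P=np.atleast_2d(P);c=P@g["world_to_cam"][:3,:3].T+g["world_to_cam"][:3,3]
    s=np.c_[c[:,0],-c[:,1]]/-c[:,2:3];r2=(s**2).sum(1,keepdims=True)
    return s*(1+g["k1"]*r2)*K(g)+[g["cx"],g["cy"]]
def ray(g,uv):
    d=(np.array(uv,float)-[g["cx"],g["cy"]])/K(g);s=d.copy()
    for _ in range(20): s=d/(1+g["k1"]*(s@s))
    R=g["world_to_cam"][:3,:3];t=g["world_to_cam"][:3,3]
    return -R.T@t,R.T@np.array([s[0],-s[1],-1])
def on(g,uv,z):
    o,v=ray(g,uv);return o+v*(z-o[2])/v[2]
def tri(g1,p1,g2,p2):
    A=np.zeros((3,3));b=np.zeros(3)
    for g,p in((g1,p1),(g2,p2)):
        o,v=ray(g,p);v/=np.linalg.norm(v);M=np.eye(3)-np.outer(v,v);A+=M;b+=M@o
    return np.linalg.solve(A,b)
def crop(g,x0,y0,x1,y1,s,fn):
    cv2.imwrite(fn,cv2.resize(g["frame"][y0:y1,x0:x1,::-1],None,fx=s,fy=s,interpolation=cv2.INTER_CUBIC))
E
python3 - <<'E'
from h import *
d=pickle.load(open("v0.pkl","rb"))
crop(d["scene"],200,140,400,290,4,"pics/c1.png")
g=d["side"];a=cv2.resize(g["frame"][175:275,190:290,::-1],None,fx=6,fy=6,interpolation=cv2.INTER_CUBIC);cv2.imwrite("pics/c2.png",a)
E
```

```text
(no output)
```

View pics/c1.png

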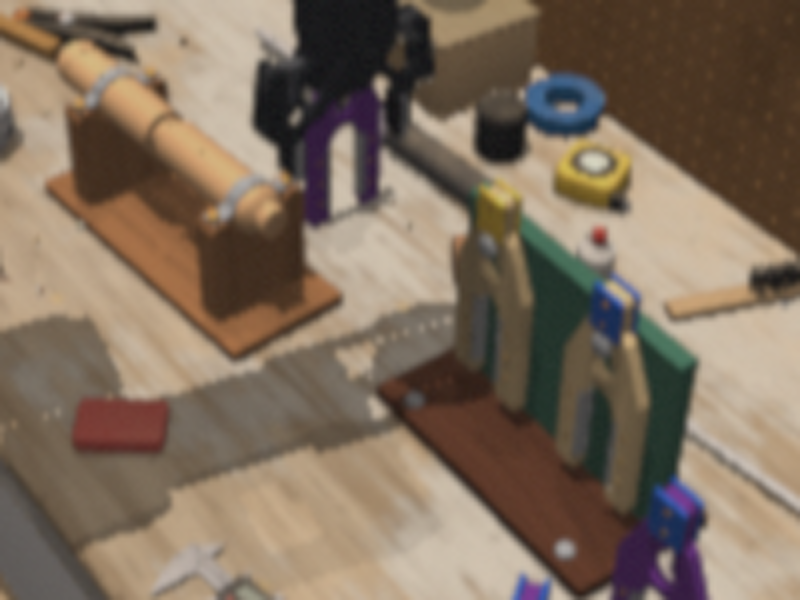

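View pics/c2.png

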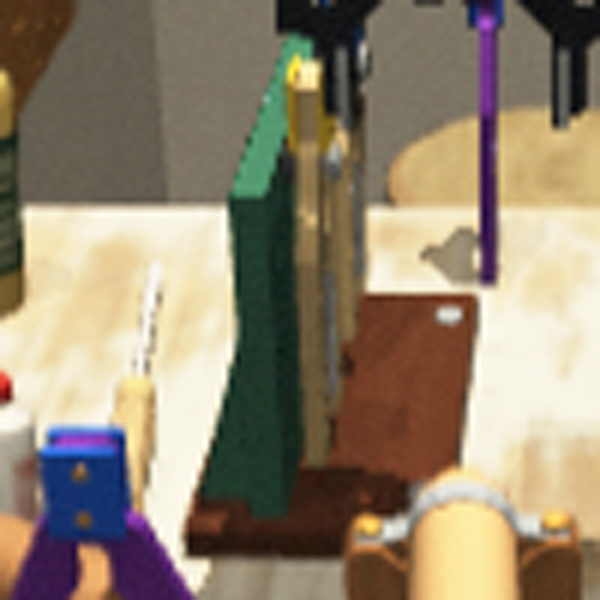

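Run:
```python
from h import *
d=pickle.load(open("v0.pkl","rb"));S=d["scene"];D=d["side"]
c=lambda u,v:(200+(u+.5)/4-.5,140+(v+.5)/4-.5)
e=lambda u,v:(190+(u+.5)/6-.5,175+(v+.5)/6-.5)
np.set_printoptions(precision=4,suppress=True)
def yaw(a,b): v=a-b;return np.degrees(np.arctan2(-v[0],v[1]))
A=[on(S,c(*p),.013) for p in((48,187),(235,354),(340,299))]
print("cradle base",A,yaw(A[0],A[1]),"ctr",(A[0]+A[2])/2)
F=[on(S,c(*p),.018) for p in((380,388),(580,592))]
print("foot",F,yaw(*F),np.linalg.norm(F[0]-F[1]))
B=[on(S,c(*p),.193) for p in((473,190),(695,362))];print("board front top",B,yaw(*B),np.linalg.norm(B[0]-B[1]))
print("side foot front",[on(D,e(*p),.018) for p in((478,296),(190,553))])
print("axis strap tops", [on(S,c(*p),.139) for p in((115,75),(243,187))])
m=cv2.inRange(cv2.cvtColor(S["frame"],cv2.COLOR_RGB2HSV),(105,120,60),(125,255,255))
n,l,st,ce=cv2.connectedComponentsWithStats(m);print([ (st[i],ce[i]) for i in range(1,n) if st[i][4]>20])
print("groove",on(S,c(157,130),.13),on(S,c(170,118),.13))
```

```text
cradle base [array([0.4674, 0.3622, 0.013 ]), array([0.4892, 0.0729, 0.013 ]), array([0.6006, 0.0777, 0.013 ])] 4.315322451441777 ctr [0.534  0.2199 0.013 ]
foot [array([ 0.562 , -0.0339,  0.018 ]), array([ 0.5579, -0.2878,  0.018 ])] -0.9397136096755648 0.2538394265357455
board front top [array([ 0.6434, -0.0408,  0.193 ]), array([ 0.6512, -0.2781,  0.193 ])] 1.891287495172983 0.237466265266839
side foot front [array([ 0.5587, -0.2794,  0.018 ]), array([ 0.6837, -0.0066,  0.018 ])]
axis strap tops [array([0.5285, 0.3214, 0.139 ]), array([0.5353, 0.1226, 0.139 ])]
[(array([332, 160,  18,  13, 110], dtype=int32), array([339.7909, 165.7818])), (array([348, 211,   7,  14,  55], dtype=int32), array([350.9818, 217.6   ])), (array([362, 261,  10,  17,  95], dtype=int32), array([366.4105, 269.0737])), (array([333, 286,   4,  17,  29], dtype=int32), array([334.1034, 293.5172]))]
groove [0.523  0.2409 0.13  ] [0.5411 0.2492 0.13  ]
```

Run:
```python
from rig import *
from h import *
g=get_image("wrist");s=observe();W=g["world_to_cam"];R=W[:3,:3]
np.set_printoptions(precision=4,suppress=True)
print(g["fov_y"],g["k1"],"cam",-R.T@W[:3,3]-s["position"],"look",-R[2],"right",R[0])
print(proj(g,[[.535,.22,.115],[.62,-.22,.2],[.64,-.04,.193],[.6,-.15,.018]]))
```

```text
65.07190961694621 -0.06999818969377626 cam [-0.0002  0.0771  0.1289] look [-0.0011 -0.3011 -0.9536] right [ 1.     -0.001  -0.0008]
[[ 259.1468 -109.6399]
 [ 366.4402  488.8101]
 [ 421.9033  298.4784]
 [ 321.6171  297.3118]]
```

```bash
python3 -m crank '[0,0,0,0,0.03,0.03,100, 0,0,0,0,0.04,0.02,100, 0,0,0,0,0.04,0.02,100, 0,0,0,0,0.04,0.01,100, 0,0,0,0,0.03,0,100, 0,0,0,0,0,0,100, 0,0,0,0,0,0,100]'
python3 - <<'E'
from rig import *
from h import *
g=get_image("wrist");pickle.dump(g,open("w1.pkl","wb"))
crop(g,80,0,480,420,1.4,"pics/w1.png");print(observe()["position"])
E
```

```text
time_s: 0.85
position: [0.5498, 0.1801, 0.3248]
tool_rot: [[1.0, 0.001, -0.001], [0.001, -1.0, -0.0], [-0.001, 0.0, -1.0]]
ft_force: [0.8, 0.6, 0.4]
grip_width: 0.0851
[0.5499603  0.17944171 0.32489049]
```

View pics/w1.png

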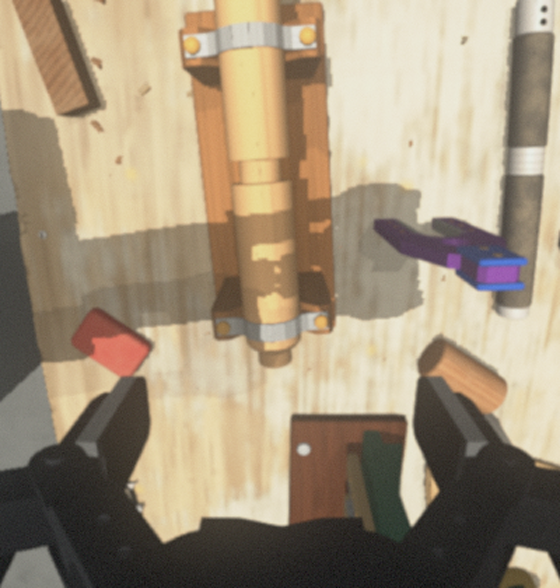

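Run:
```python
from h import *
g=pickle.load(open("w1.pkl","rb"));np.set_printoptions(precision=4,suppress=True)
f=cv2.GaussianBlur(g["frame"],(3,3),0).astype(float)
P=[]
cxy=lambda u,v:(80+(u+.5)/1.4-.5,(v+.5)/1.4-.5)
# silhouettes: edges near approx columns (crop px)
for v,l,r in((80,220,284),(110,222,286),(140,226,287),(200,234,293),(225,236,295),(255,240,296),(285,244,299)):
    row=int(round(cxy(0,v)[1]));out=[]
    for u in(l,r):
        x=int(round(cxy(u,v)[0]));gr=np.abs(f[row,x-5:x+7]-f[row,x-6:x+6]).sum(1);k=gr.argmax();
        out.append(x-5+k-.5)
    o,a=ray(g,(out[0],row));_,b=ray(g,(out[1],row));a/=np.linalg.norm(a);b/=np.linalg.norm(b);m=a+b
    p=o+m*(.115-o[2])/m[2];P.append(p);print(row,out,p,"diam",np.arccos(a@b)*np.linalg.norm(p-o))
P=np.array(P);s,i=np.polyfit(P[:,1],P[:,0],1);print("x=%.4f+%.4f y yaw %.2f"%(i,s,np.degrees(-np.arctan(s))),"at .22",i+s*.22)
for u in(248,256,264,272):
    x=int(round(cxy(u,0)[0]));col=f[100:145,x].sum(1)/3;gr=np.diff(col);print(x,np.round(gr).astype(int).tolist())
    
for v in(157,160,180,184): print(v,on(g,cxy(262,v),.137),on(g,cxy(262,v),.130))
# straps: bolt heads & base
```

```text
57 [np.float64(237.5), np.float64(281.5)] [0.5291 0.3028 0.115 ] diam 0.041912108401797696
78 [np.float64(240.5), np.float64(282.5)] [0.5308 0.2836 0.115 ] diam 0.04059174108775081
100 [np.float64(243.5), np.float64(283.5)] [0.5324 0.2631 0.115 ] diam 0.03928506725982323
143 [np.float64(247.5), np.float64(287.5)] [0.5359 0.221  0.115 ] diam 0.04063845976764515
161 [np.float64(248.5), np.float64(289.5)] [0.5373 0.2026 0.115 ] diam 0.042291343682931415
182 [np.float64(250.5), np.float64(288.5)] [0.5376 0.1804 0.115 ] diam 0.03993492448279853
203 [np.float64(251.5), np.float64(292.5)] [0.54   0.1574 0.115 ] diam 0.043931721531839704
x=0.5515+-0.0729 y yaw 4.17 at .22 0.5354628258838667
257 [0, 1, 0, 0, -1, 0, 0, 0, 0, -1, 0, -2, -5, -5, -2, 3, 2, 1, 0, 0, 0, 0, -1, 0, 0, 1, 0, -1, -4, -8, -6, 5, 10, 6, 2, 0, 0, -1, 0, 0, 0, 0, 0, 0]
263 [-3, -3, 0, 2, 3, 1, 0, 0, 0, 0, -1, -5, -10, -4, 6, 7, 2, 1, 0, 0, 0, 0, 0, 0, 0, 1, 1, -1, -5, -9, -4, 7, 10, 4, 0, 0, 0, 1, 0, -1, 0, 0, 1, 0]
268 [1, -1, 0, 0, 0, 0, 1, 0, 0, 0, -3, -7, -9, -1, 8, 8, 2, 0, 0, 0, -1, 0, 0, 0, 0, 0, 0, -2, -7, -8, 1, 9, 7, 2, 1, 0, 0, 0, 0, 0, -1, 0, 1, 0]
274 [0, -1, 0, 0, 1, -1, -1, 0, 0, 0, -4, -7, -7, -2, 3, 4, 3, 0, 0, 0, 0, 1, 0, 0, 0, 0, -1, -3, -6, -1, 8, 9, 4, 1, 0, 0, 0, 0, 0, 1, 0, -1, 0, 0]
157 [0.5366 0.2519 0.137 ] [0.5363 0.2518 0.13  ]
160 [0.5366 0.25   0.137 ] [0.5363 0.2498 0.13  ]
180 [0.5364 0.237  0.137 ] [0.5362 0.2365 0.13  ]
184 [0.5364 0.2343 0.137 ] [0.5361 0.2338 0.13  ]
```

```bash
python3 -m crank '[0,0,0.15,0,-0.035,0.01,100, 0,0,0.15,0,-0.035,0.01,100, 0,0,0.15,0,-0.035,0.01,100, 0,0,0.15,0,-0.035,0.005,100, 0,0,0.15,0,-0.035,0,100, 0,0,0.15,0,-0.035,0,100, 0,0,0.15,0,-0.035,0,100, 0,0,0.15,0,-0.035,0,100, 0,0,0.15,0,-0.035,0,100, 0,0,0.15,0,-0.035,0,100, 0,0,0.0708,0,-0.03,0,100, 0,0,0,0,0,0,100, 0,0,0,0,0,0,100]'
python3 - <<'E'
from rig import *
from h import *
g=get_image("wrist");pickle.dump(g,open("w2.pkl","wb"))
crop(g,50,0,510,420,1.4,"pics/w2.png");s=observe();print(s["position"],s["q"])
E
```

```text
time_s: 2.2
position: [0.5494, -0.2011, 0.36]
tool_rot: [[0.004, 1.0, -0.001], [1.0, -0.004, 0.001], [0.001, -0.001, -1.0]]
ft_force: [-0.0, -0.5, 0.3]
grip_width: 0.0852
[ 0.54955377 -0.20022981  0.36029408] [-3.16131289e+01  2.27923217e+01  5.42106983e+01  1.17363392e-02
  1.03017141e+02 -1.21492476e+02]
```

View pics/w2.png

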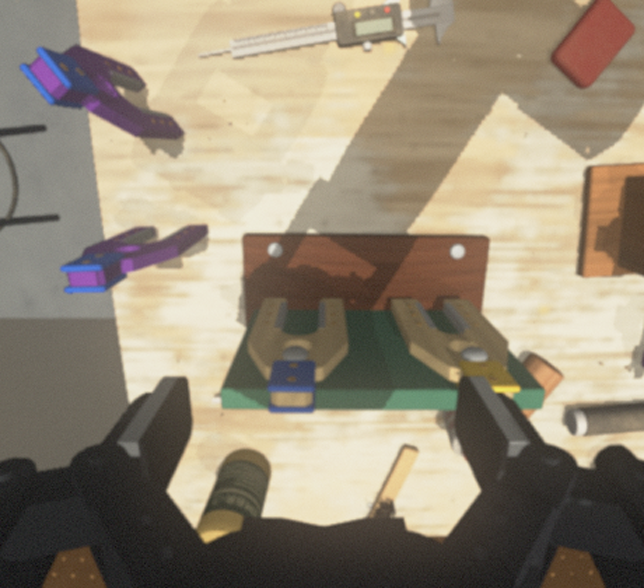

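Run:
```python
from h import *
g=pickle.load(open("w2.pkl","rb"));np.set_printoptions(precision=4,suppress=True)
c=lambda u,v:(50+(u+.5)/1.4-.5,(v+.5)/1.4-.5)
f=g["frame"];h=cv2.cvtColor(f,cv2.COLOR_RGB2HSV)
m=cv2.inRange(h,(105,110,40),(126,255,255));m[:,:200]=0;m[:240]=0;m[300:]=0;m[:,300:]=0
y,x=np.nonzero(m);print("blue bbox",x.min(),x.max(),y.min(),y.max())
for r in range(y.min(),y.max()+1): print(r,x[y==r].min(),x[y==r].max(),end="; ")
print()
for n,z,ps in(("top",.235,((271,387),(314,386),(316,411),(272,411))),("front lower",.195,((270,386),(270,362),(315,362))),("foot",.018,((244,234),(488,237))),("board rear top",.193,((223,408),(543,406))),("board front top",.193,((227,390),(535,389)))):
    Q=[on(g,c(*p),z) for p in ps];print(n,*Q,"yaw",np.degrees(np.arctan2(-(Q[1]-Q[0])[0],(Q[1]-Q[0])[1])))
```

```text
blue bbox 243 273 276 292
276 255 259; 277 243 273; 278 262 270; Traceback (most recent call last):
  File "<stdin>", line 7, in <module>
    return umr_minimum(a, axis, None, out, keepdims, initial, where)
ValueError: zero-size array to reduction operation minimum which has no identity
```

Run:
```python
from h import *
g=pickle.load(open("w2.pkl","rb"));np.set_printoptions(precision=4,suppress=True)
c=lambda u,v:(50+(u+.5)/1.4-.5,(v+.5)/1.4-.5)
f=g["frame"].astype(int)
for r in(265,270,284,288): print(r,[(x,f[r,x,2]-f[r,x,0]) for x in list(range(239,248))+list(range(270,279))])
print("col258",[(r,*f[r,258]) for r in range(255,298,1)])
for n,z,ps in(("top",.235,((271,387),(314,386),(316,411),(272,411))),("front lower",.195,((270,386),(270,362),(315,362))),("foot",.018,((244,234),(488,237))),("board rear top",.193,((223,408),(543,406))),("board front top",.193,((227,390),(535,389)))):
    Q=[on(g,c(*p),z) for p in ps];print(n,*Q,"yaw",np.degrees(np.arctan2(-(Q[1]-Q[0])[0],(Q[1]-Q[0])[1])))
```

```text
265 [(239, np.int64(-54)), (240, np.int64(-56)), (241, np.int64(-57)), (242, np.int64(-43)), (243, np.int64(-23)), (244, np.int64(1)), (245, np.int64(15)), (246, np.int64(18)), (247, np.int64(22)), (270, np.int64(27)), (271, np.int64(26)), (272, np.int64(26)), (273, np.int64(22)), (274, np.int64(0)), (275, np.int64(-33)), (276, np.int64(-56)), (277, np.int64(-64)), (278, np.int64(-63))]
270 [(239, np.int64(-25)), (240, np.int64(-35)), (241, np.int64(-35)), (242, np.int64(-16)), (243, np.int64(6)), (244, np.int64(18)), (245, np.int64(21)), (246, np.int64(20)), (247, np.int64(20)), (270, np.int64(25)), (271, np.int64(25)), (272, np.int64(25)), (273, np.int64(20)), (274, np.int64(-5)), (275, np.int64(-38)), (276, np.int64(-55)), (277, np.int64(-59)), (278, np.int64(-59))]
284 [(239, np.int64(-4)), (240, np.int64(-4)), (241, np.int64(-1)), (242, np.int64(-7)), (243, np.int64(-24)), (244, np.int64(-45)), (245, np.int64(-55)), (246, np.int64(-58)), (247, np.int64(-65)), (270, np.int64(-59)), (271, np.int64(-51)), (272, np.int64(-38)), (273, np.int64(-10)), (274, np.int64(7)), (275, np.int6
[... 2439 characters left out ...]
135), np.int64(134), np.int64(148)), (295, np.int64(194), np.int64(177), np.int64(163)), (296, np.int64(225), np.int64(213), np.int64(182)), (297, np.int64(232), np.int64(221), np.int64(193))]
top [ 0.6129 -0.2338  0.235 ] [ 0.6123 -0.2071  0.235 ] [ 0.6301 -0.2061  0.235 ] [ 0.63   -0.2339  0.235 ] yaw 1.3310522872425907
front lower [ 0.6343 -0.2396  0.195 ] [ 0.6153 -0.2388  0.195 ] [ 0.6154 -0.2072  0.195 ] yaw 87.59586800248374
foot [ 0.556  -0.2828  0.018 ] [ 0.5599 -0.0291  0.018 ] yaw -0.8813262639663271
board rear top [ 0.6537 -0.2754  0.193 ] [ 0.6545 -0.0373  0.193 ] yaw -0.19798164418227465
board front top [ 0.6387 -0.2714  0.193 ] [ 0.64   -0.0456  0.193 ] yaw -0.3323239553965454
```

```bash
python3 -m crank '[0,0,0,0.035,-0.01,0,100, 0,0,0,0.036,-0.011,-0.01,100, 0,0,0,0,0,-0.04,80, 0,0,0,0,0,-0.04,60, 0,0,0,0,0,-0.03,50, 0,0,0,0,0,-0.023,45, 0,0,0,0,0,0,45, 0,0,0,0,0,0,45, 0,0,0,0,0,0,45]' 20
python3 - <<'E'
from rig import *
from h import *
g=get_image("wrist");pickle.dump(g,open("w3.pkl","wb"))
crop(g,130,180,430,420,2.4,"pics/w3.png");s=observe();print(s["position"],s["ft_force"],s["grip_width"])
E
```

```text
time_s: 3.15
position: [0.6214, -0.2207, 0.2191]
tool_rot: [[-0.0, 1.0, 0.002], [1.0, 0.0, -0.001], [-0.001, 0.002, -1.0]]
ft_force: [0.3, 0.2, -0.0]
grip_width: 0.0383
[ 0.62134435 -0.2208079   0.21898448] [-0.57986723 -0.05858538  0.44673447] 0.03822505671764811
```

View pics/w3.png

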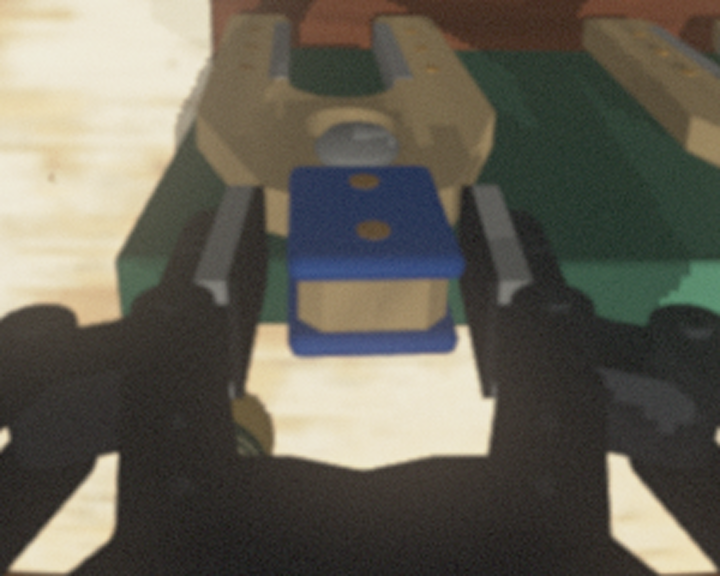

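```bash
python3 -m crank '[0,0,0,0,-0.0015,0,45, 0,0,0,0,0,0,40, 0,0,0,0,0,0,36, 0,0,0,0,0,0,0, 0,0,0,0,0,0,0, 0,0,0,0,0,0,0, 0,0,0,0,0,0,0]' 25
python3 - <<'E'
from rig import *
s=observe();print(s["position"],s["ft_force"],s["wrist_torque"],s["grip_width"])
E
```

```text
time_s: 3.9
position: [0.621, -0.2225, 0.2176]
tool_rot: [[-0.0, 1.0, 0.0], [1.0, 0.0, -0.0], [-0.0, 0.0, -1.0]]
ft_force: [-1.0, 0.3, 2.5]
grip_width: 0.0296
[ 0.62100315 -0.22245812  0.21755304] [-1.03225708  0.28189522  2.49520561] [ 0.13475696  0.13036796 -0.01426983] 0.02960260020701104
```

```bash
python3 -m crank '[0,0,0,0,0,0.004,0, 0,0,0,0,0,0.004,0, 0,0,0,0,0,0,0]'; python3 -m crank '[0,0,0,0,0,0.005,0, 0,0,0,0,0,0.006,0, 0,0,0,0,0,0.006,0, 0,0,0,0,0,0,0, 0,0,0,0,0,0,0]'
```

```text
time_s: 4.2
position: [0.6211, -0.2226, 0.2257]
tool_rot: [[0.0, 1.0, 0.001], [1.0, -0.0, -0.0], [-0.0, 0.001, -1.0]]
ft_force: [-0.3, 0.3, -1.2]
grip_width: 0.0298
time_s: 4.7
position: [0.621, -0.2225, 0.2425]
tool_rot: [[-0.0, 1.0, 0.0], [1.0, 0.0, -0.0], [-0.0, 0.0, -1.0]]
ft_force: [-0.1, -0.6, -2.2]
grip_width: 0.0295
```

Run:
```python
from rig import *
from h import *
g=get_image("wrist");crop(g,160,160,400,340,3.3,"pics/w4.png")
```

```text
(no output)
```

View pics/w4.png

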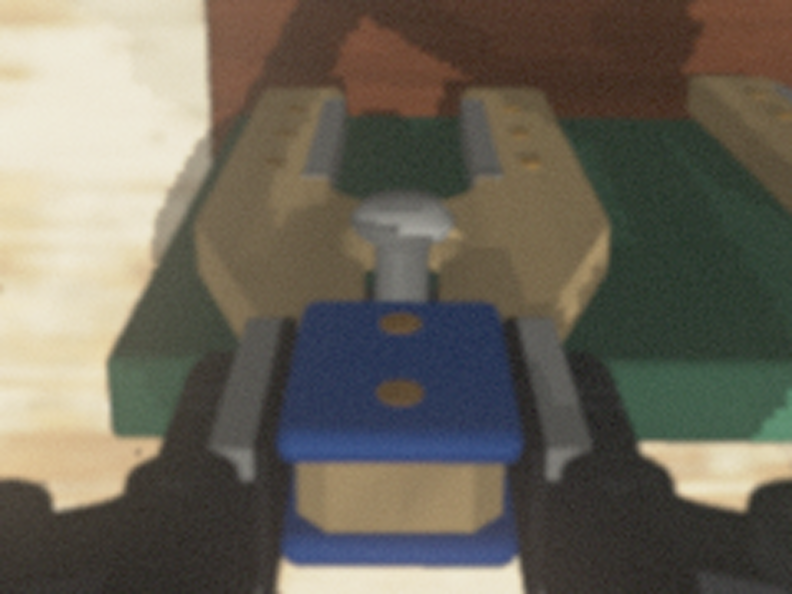

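```bash
python3 -m crank '[0,0,0,-0.003,0,0,0, 0,0,0,-0.003,0,0,0, 0,0,0,0,0,0,0]'; python3 -m crank '[0,0,0,-0.004,0,0,0, 0,0,0,-0.004,0,0,0, 0,0,0,0,0,0,0]'
```

```text
time_s: 5.05
position: [0.6146, -0.2225, 0.2423]
tool_rot: [[0.0, 1.0, -0.0], [1.0, -0.0, 0.0], [0.0, -0.0, -1.0]]
ft_force: [0.7, -0.6, -1.5]
grip_width: 0.0299
time_s: 5.35
position: [0.6065, -0.2225, 0.2425]
tool_rot: [[0.0, 1.0, -0.0], [1.0, -0.0, -0.0], [-0.0, -0.0, -1.0]]
ft_force: [0.4, -0.5, -2.5]
grip_width: 0.0297
```

```bash
python3 -m crank '[0,0,0,-0.015,0,0,0, 0,0,0,-0.025,0,0,0, 0,0,0,-0.011,0,0.03,0, 0,0,0,-0.011,0,0.04,0, 0,0,0,-0.011,0,0.0475,0, 0,0,-0.0499,0,0.0154,0,0, 0,0,-0.1497,0,0.045,0,0, 0,0,-0.1497,0,0.045,0,0, 0,0,-0.1497,0,0.045,0,0, 0,0,-0.1497,0,0.045,0,0, 0,0,-0.1497,0,0.045,0,0, 0,0,-0.1497,0,0.045,0,0, 0,0,-0.1497,0,0.045,0,0, 0,0,-0.1497,0,0.045,0,0, 0,0,-0.1497,0,0.045,0,0, 0,0,-0.0999,0,0.03,0,0, 0,0,0,0,0.015,0,0, 0,0,0,0,0,0,0, 0,0,0,0,0,0,0]'
python3 - <<'E'
from rig import *
from h import *
d={n:get_image(n) for n in("wrist","side","scene")};pickle.dump(d,open("v5.pkl","wb"))
a=cv2.resize(d["wrist"]["frame"][120:400,140:440],None,fx=1.33,fy=1.33,interpolation=cv2.INTER_CUBIC)
s=observe();uv=proj(d["side"],[s["position"]])[0].astype(int);print(uv,s["position"],s["ft_force"],s["q"],s["tool_rot"])
b=cv2.resize(d["side"]["frame"][175:335,190:340],None,fx=2.5,fy=2.33,interpolation=cv2.INTER_CUBIC)
b=cv2.resize(b,(375,372));a=cv2.resize(a,(399,372));cv2.imwrite("pics/v5.png",np.hstack([a,b])[:,:,::-1])
E
```

```text
time_s: 7.25
position: [0.5348, 0.2242, 0.3598]
tool_rot: [[0.991, 0.134, 0.0], [0.134, -0.991, -0.0], [-0.0, 0.0, -1.0]]
ft_force: [0.4, -1.1, -2.5]
grip_width: 0.0299
[265 185] [0.53494536 0.2236478  0.36000595] [ 0.07448825  0.45906215 -1.94259216] [ 1.10022208e+01  2.21983137e+01  5.51844650e+01 -1.34145016e-02
  1.02606804e+02  3.40078486e+00] [[ 9.91218965e-01  1.32230536e-01  2.22074989e-04]
 [ 1.32230579e-01 -9.91218966e-01 -1.89584865e-04]
 [ 1.95056032e-04  2.17285218e-04 -9.99999957e-01]]
```

View pics/v5.png

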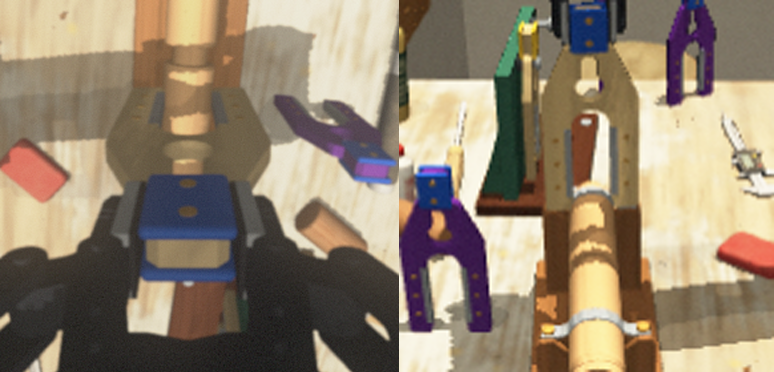

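```bash
python3 -m crank '[0,0,-0.0595,-0.0011,0.019,-0.01,0, 0,0,0,0,0,-0.02,0, 0,0,0,0,0,0,0, 0,0,0,0,0,0,0]'
python3 - <<'E'
from rig import *
from h import *
np.set_printoptions(precision=4,suppress=True)
d={n:get_image(n) for n in("wrist","side","scene")};pickle.dump(d,open("v6.pkl","wb"))
s=observe();print(s["position"],s["tool_rot"][:,0],s["ft_force"])
crop(d["wrist"],180,60,420,240+0,3.2,"pics/v6.png")
g=d["wrist"];p=s["position"]
print(proj(g,[p+[0,0,.0174],p+[0,0,-.18],[.5338,.2429,.13]]))
E
```

```text
time_s: 7.8
position: [0.5338, 0.2431, 0.3304]
tool_rot: [[0.997, 0.073, 0.0], [0.073, -0.997, -0.0], [0.0, 0.0, -1.0]]
ft_force: [-0.5, -0.6, -0.9]
grip_width: 0.0297
[0.534  0.2435 0.331 ] [0.9973 0.0735 0.0018] [-0.2182 -0.476  -1.2262]
[[282.1272 310.3558]
 [281.1904 189.0057]
 [280.9641 184.5682]]
```

View pics/v6.png

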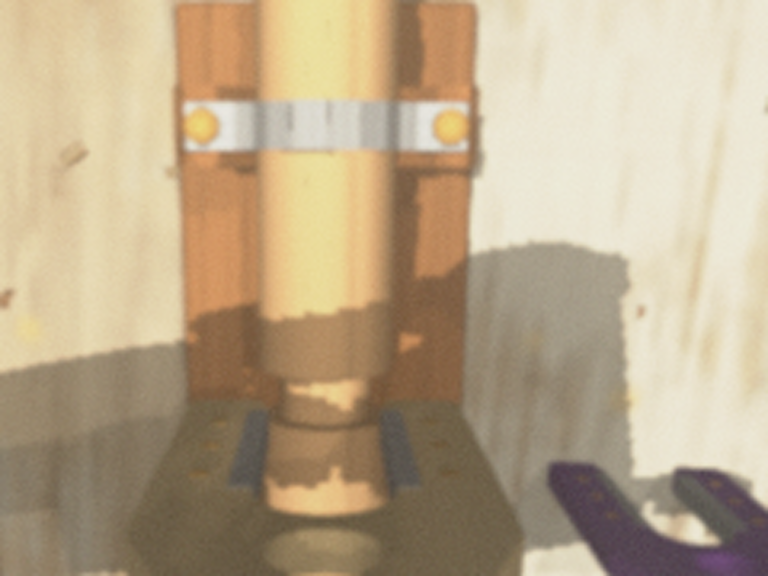

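Run:
```python
from h import *
np.set_printoptions(precision=4,suppress=True)
g=pickle.load(open("v6.pkl","rb"))["wrist"]
c=lambda u,v:(180+(u+.5)/3.2-.5,60+(v+.5)/3.2-.5)
f=cv2.GaussianBlur(g["frame"],(3,3),0).astype(int).sum(2)
for x in(276,282,288): print(x,[(r,int(f[r,x])) for r in range(172,196)])
for x in(244,248,318): print(x,[(r,int(f[r,x])) for r in range(178,192)])
for v in(374,378,416,420,424): print(v,on(g,c(327,v),.137))
for v in(398,402): print(v,on(g,c(215,v),.151),on(g,c(440,v),.151))
for a,b in((262,392),(260,391)): 
  for v in(250,300): print((on(g,c(a,v),.115)+on(g,c(b,v),.115))/2)
```

```text
276 [(172, 414), (173, 412), (174, 410), (175, 412), (176, 411), (177, 406), (178, 403), (179, 420), (180, 466), (181, 517), (182, 525), (183, 481), (184, 425), (185, 393), (186, 383), (187, 383), (188, 388), (189, 388), (190, 382), (191, 362), (192, 330), (193, 315), (194, 339), (195, 374)]
282 [(172, 415), (173, 414), (174, 414), (175, 413), (176, 411), (177, 409), (178, 421), (179, 468), (180, 532), (181, 568), (182, 573), (183, 562), (184, 532), (185, 486), (186, 435), (187, 401), (188, 392), (189, 394), (190, 389), (191, 379), (192, 351), (193, 324), (194, 334), (195, 373)]
288 [(172, 388), (173, 390), (174, 390), (175, 388), (176, 386), (177, 396), (178, 442), (179, 505), (180, 547), (181, 557), (182, 555), (183, 552), (184, 548), (185, 543), (186, 526), (187, 491), (188, 436), (189, 392), (190, 370), (191, 347), (192, 316), (193, 301), (194, 318), (195, 340)]
244 [(178, 303), (179, 302), (180, 297), (181, 286), (182, 278), (183, 276), (184, 277), (185, 282), (186, 284), (187, 283), (188, 283), (189, 282), (190, 282), (191, 282)]
248 [(178, 307), (179, 303), (180, 296), (181, 285), (182, 279), (183, 277), (184, 280), (185, 283), (186, 285), (187, 284), (188, 283), (189, 276), (190, 273), (191, 284)]
318 [(178, 296), (179, 294), (180, 293), (181, 295), (182, 299), (183, 296), (184, 290), (185, 283), (186, 280), (187, 278), (188, 281), (189, 280), (190, 277), (191, 279)]
374 [0.5339 0.2528 0.137 ]
378 [0.534  0.2515 0.137 ]
416 [0.5349 0.2394 0.137 ]
420 [0.535  0.2381 0.137 ]
424 [0.5351 0.2368 0.137 ]
398 [0.5007 0.246  0.151 ] [0.568  0.2509 0.151 ]
402 [0.5008 0.2448 0.151 ] [0.5682 0.2497 0.151 ]
[0.5314 0.2888 0.115 ]
[0.5326 0.2727 0.115 ]
[0.5309 0.2887 0.115 ]
[0.5321 0.2727 0.115 ]
```

```bash
python3 -m crank '[0,0,0,0,0,-0.01,0, 0,0,0,0,0,-0.01,0, 0,0,0,0,0,0,0]'; for i in 1; do python3 -m crank '[0,0,0,0,0,-0.003,0, 0,0,0,0,0,-0.003,0, 0,0,0,0,0,0,0]';  done; python3 -m crank '[0,0,0,0,0,-0.003,0, 0,0,0,0,0,0,0]'
```

```text
time_s: 8.25
position: [0.5331, 0.2437, 0.3078]
tool_rot: [[0.997, 0.074, -0.004], [0.074, -0.997, -0.001], [-0.004, 0.001, -1.0]]
ft_force: [-0.7, -0.5, -1.5]
grip_width: 0.0297
time_s: 8.55
position: [0.5335, 0.2439, 0.3035]
tool_rot: [[0.997, 0.074, -0.001], [0.074, -0.997, -0.0], [-0.001, 0.0, -1.0]]
ft_force: [0.1, 0.1, -1.2]
grip_width: 0.0293
time_s: 8.75
position: [0.5335, 0.2439, 0.3005]
tool_rot: [[0.997, 0.074, -0.0], [0.074, -0.997, -0.0], [-0.0, 0.0, -1.0]]
ft_force: [0.4, -0.7, -1.5]
grip_width: 0.0295
```

```bash
python3 -m crank '[0,0,0,0,0,-0.003,0, 0,0,0,0,0,-0.003,0, 0,0,0,0,0,0,0]'; python3 -m crank '[0,0,0,0,0,-0.003,0, 0,0,0,0,0,-0.003,0, 0,0,0,0,0,0,0]';python3 -m crank '[0,0,0,0,0,-0.003,0, 0,0,0,0,0,-0.002,0, 0,0,0,0,0,0,0]'
```

```text
time_s: 9.05
position: [0.5335, 0.2438, 0.2943]
tool_rot: [[0.997, 0.074, -0.001], [0.074, -0.997, -0.0], [-0.001, 0.0, -1.0]]
ft_force: [-0.1, -0.8, -2.3]
grip_width: 0.0295
time_s: 9.35
position: [0.5335, 0.2438, 0.2883]
tool_rot: [[0.997, 0.074, -0.001], [0.074, -0.997, -0.0], [-0.001, 0.0, -1.0]]
ft_force: [-0.6, 0.4, -2.3]
grip_width: 0.0296
time_s: 9.65
position: [0.5335, 0.2438, 0.2835]
tool_rot: [[0.997, 0.074, -0.001], [0.074, -0.997, -0.0], [-0.001, 0.0, -1.0]]
ft_force: [0.3, -0.3, -1.7]
grip_width: 0.0294
```

```bash
python3 -m crank '[0,0,0,0,0,-0.004,0, 0,0,0,0,0,-0.005,0, 0,0,0,0,0,-0.005,0, 0,0,0,0,0,-0.004,0, 0,0,0,0,0,0,0]'; python3 -m crank '[0,0,0,0,0,-0.005,0, 0,0,0,0,0,-0.005,0, 0,0,0,0,0,-0.005,0, 0,0,0,0,0,-0.003,0, 0,0,0,0,0,0,0]'
```

```text
time_s: 10.15
position: [0.5334, 0.2438, 0.265]
tool_rot: [[0.997, 0.074, -0.001], [0.074, -0.997, -0.0], [-0.001, 0.0, -1.0]]
ft_force: [0.1, -0.2, -1.7]
grip_width: 0.0298
time_s: 10.65
position: [0.5335, 0.2438, 0.2473]
tool_rot: [[0.997, 0.074, -0.001], [0.074, -0.997, -0.0], [-0.001, 0.0, -1.0]]
ft_force: [-0.2, 0.6, -2.4]
grip_width: 0.0298
```

```bash
python3 -m crank '[0,0,0,0,0,-0.005,0, 0,0,0,0,0,-0.005,0, 0,0,0,0,0,-0.005,0, 0,0,0,0,0,-0.003,0, 0,0,0,0,0,0,0]'
```

```text
time_s: 11.15
position: [0.5335, 0.2439, 0.2293]
tool_rot: [[0.997, 0.074, -0.001], [0.074, -0.997, -0.0], [-0.001, 0.0, -1.0]]
ft_force: [1.0, 0.2, -2.5]
grip_width: 0.0296
```

```bash
python3 -m crank '[0,0,0,0,0,-0.005,0, 0,0,0,0,0,-0.005,0, 0,0,0,0,0,-0.003,0, 0,0,0,0,0,-0.002,0, 0,0,0,0,0,0,0]'; python3 -m crank '[0,0,0,0,0,-0.002,0, 0,0,0,0,0,-0.001,0, 0,0,0,0,0,0,0]';python3 -m crank '[0,0,0,0,0,-0.001,0, 0,0,0,0,0,-0.001,0, 0,0,0,0,0,0,0]'
```

```text
time_s: 11.65
position: [0.5335, 0.2439, 0.2145]
tool_rot: [[0.997, 0.074, -0.0], [0.074, -0.997, -0.0], [-0.0, 0.0, -1.0]]
ft_force: [-0.6, -0.1, -1.5]
grip_width: 0.0297
time_s: 11.95
position: [0.5336, 0.2438, 0.2117]
tool_rot: [[0.997, 0.074, -0.0], [0.074, -0.997, -0.0], [-0.0, 0.0, -1.0]]
ft_force: [0.5, 0.2, -1.5]
grip_width: 0.0295
time_s: 12.25
position: [0.5336, 0.2438, 0.2097]
tool_rot: [[0.997, 0.074, -0.0], [0.074, -0.997, -0.0], [-0.0, 0.0, -1.0]]
ft_force: [-0.1, -0.0, -1.4]
grip_width: 0.0296
```

```bash
python3 -m crank '[0,0,0,0,0,-0.001,0, 0,0,0,0,0,0,0]'; python3 -m crank '[0,0,0,0,0,-0.001,0, 0,0,0,0,0,0,0]'
```

```text
time_s: 12.45
position: [0.5337, 0.2439, 0.2091]
tool_rot: [[0.997, 0.074, 0.001], [0.074, -0.997, 0.0], [0.001, -0.0, -1.0]]
ft_force: [0.7, 0.2, -0.1]
grip_width: 0.03
time_s: 12.65
position: [0.5338, 0.2439, 0.209]
tool_rot: [[0.997, 0.074, 0.002], [0.074, -0.997, 0.0], [0.002, -0.0, -1.0]]
ft_force: [-1.9, 0.0, 7.5]
grip_width: 0.0296
```

```bash
python3 -m crank '[0,0,0,0,0,0.001,0, 0,0,0,0,0,0,0]'; python3 -m crank '[0,0,0,0,0,0,38, 0,0,0,0,0,0,42, 0,0,0,0,0,0,50, 0,0,0,0,0,0,60, 0,0,0,0,0,0,60, 0,0,0,0,0,0,60]'
python3 - <<'E'
from rig import *
from h import *
d={n:get_image(n) for n in("wrist","side")};pickle.dump(d,open("v7.pkl","wb"))
s=observe();print(s["position"],s["ft_force"],s["grip_width"])
a=cv2.resize(d["wrist"]["frame"][110:390,140:430],(400,386),interpolation=cv2.INTER_CUBIC)
b=cv2.resize(d["side"]["frame"][170:350,180:366],(399,386),interpolation=cv2.INTER_CUBIC)
cv2.imwrite("pics/v7.png",np.hstack([a,b])[:,:,::-1])
E
```

```text
time_s: 12.85
position: [0.5337, 0.2439, 0.2091]
tool_rot: [[0.997, 0.074, 0.001], [0.074, -0.997, 0.0], [0.001, -0.0, -1.0]]
ft_force: [-0.8, -0.4, 3.2]
grip_width: 0.0295
time_s: 13.45
position: [0.5336, 0.2439, 0.2088]
tool_rot: [[0.997, 0.074, 0.0], [0.074, -0.997, -0.0], [0.0, 0.0, -1.0]]
ft_force: [1.3, -0.9, -0.4]
grip_width: 0.0514
[0.5336174  0.24386926 0.20885322] [-0.59470275  0.33237943 -0.55945085] 0.05139602113224604
```

View pics/v7.png

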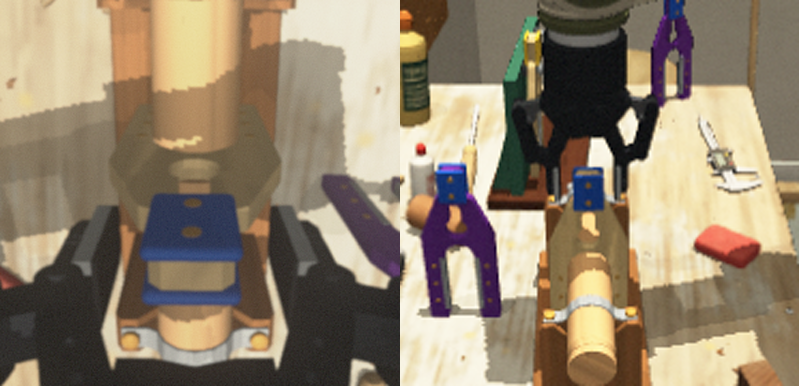

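```bash
python3 -m crank '[0,0,0,0,0,0.01,75, 0,0,0,0,0,0.02,90, 0,0,0,0,0,0.04,100, 0,0,0,0,0,0.05,100, 0,0,0,-0.02,-0.03,0.02,100, 0,0,0,-0.03,-0.04,0,100, 0,0,0,-0.03,-0.04,0,100, 0,0,0,0,0,0,100, 0,0,0,0,0,0,100, 0,0,0,0,0,0,100, 0,0,0,0,0,0,100, 0,0,0,0,0,0,100]'
python3 - <<'E'
from rig import *
from h import *
d={n:get_image(n) for n in("scene","side")}
a=cv2.resize(d["scene"]["frame"][140:300,200:390],(400,337),interpolation=cv2.INTER_CUBIC)
b=cv2.resize(d["side"]["frame"][185:335,190:368],(400,337),interpolation=cv2.INTER_CUBIC)
cv2.imwrite("pics/v8.png",np.hstack([a,b])[:,:,::-1])
E
```

```text
time_s: 14.75
position: [0.4541, 0.1345, 0.3486]
tool_rot: [[0.997, 0.075, -0.0], [0.075, -0.997, 0.0], [-0.0, -0.0, -1.0]]
ft_force: [-0.9, -0.4, -0.4]
grip_width: 0.0853
```

View pics/v8.png

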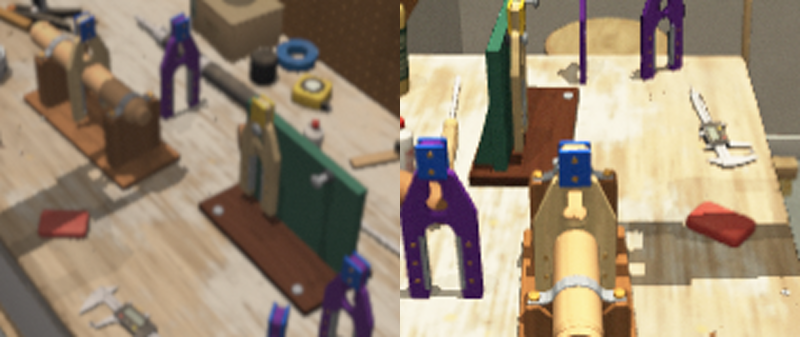

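The blue gauge hangs upright on the groove, the yellow one is still on its stud, and the empty right stud is visible. The bystanders look undisturbed.

```bash
python3 -c "
from rig import *
print(close_job())"
```

```text
the job is handed in; nothing more can be done
None
```

The blue gauge now hangs upright on its own in the sizing groove, and I handed the job in at about 15 s of the 67 s allowed.

- **Taking it off:** I lifted the gauge 25 mm until the keyhole's round part was in front of the stud's head, then drew it off towards the robot. The wrist force never went above about 2.5 N.
- **Finding the groove:** I located it with the wrist camera rather than by feeling along the spindle. Two views put its middle at y of about 0.243 m. The tips then passed below the level where they would have hit the full 44 mm diameter, without any contact, which confirmed the gauge was over the groove.
- **Seating it:** Going down in small steps, I met the seat at a TCP height of 0.209 m, against about 0.208–0.210 m expected. The force there reached 7.5 N. I eased it off, released, and moved the arm clear.

The last pictures, taken after the arm had been clear for about 0.5 s, show:
- the blue gauge upright on the spindle
- the yellow gauge on its stud
- the blue gauge's stud empty
- the caliper, the sanding pad and the purple look-alikes in view apparently unmoved

The walnut offcut was outside those last crops, so I did not check it there. The gauge hung 2–4° off vertical on its stud at first, and it came straight when I gripped it. One move fell short because of the speed limits, so I corrected it before lowering. No check failed.

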